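Close the dryer-ball box and present the ball dish

TASK

On the laundry counter, first slide the flat cover of the dryer-ball box fully shut over the compartment of balls. Then pick up the white dish by its upright handle, with the loose ball lying in it, and above its mat turn it a quarter turn anticlockwise (seen from above) so that its pouring lip points squarely to the mat's far edge, the one away from the robot, where the customer stands; keep the dish level and the ball in the middle all the time, never touch the ball, and leave the bottle, cup and soap alone. Finish while still holding the dish level and still over its mat, about 10 cm above it.

Things in the scene. Friction and masses are not known exactly. Their poses are not given: they have to be found in the camera images.
- mat: flat square grey mat, 200 x 200 x 4 mm, fixed on the counter. Origin: centre of its underside. Its x axis points to its far edge (away from the robot, within about 25 degrees), its y axis to its left edge, z up
- dish: shallow white plastic dish, about 160 g, 156 mm across, rim 21 mm high, on the mat on a foot 86 mm across. Inside it slopes up from the middle (5 degrees to 30 mm radius, then 14), so the ball rests in the middle. Origin: centre of underside; z up. x points to the pouring lip (trough reaching 107 mm out); the handle is opposite. Start: lip to the mat's right edge (mat's -y) within 6 degrees
- dish_handle (a point): grip point on the dish's upright handle, a flat plate 8 mm thick (dish's x), 40 mm wide (dish's y), top 79 mm above the dish's underside. Point at (-90, 0, 62) mm in the dish's frame, 17 mm below the handle's top. On the handle's inner side the rim is 21 mm high; the ball, its top 51 mm above the dish's underside, begins 68 mm from the handle's middle
- dish_lip (a point): end of the pouring lip, at (105, 0, 21) mm in the dish's frame
- ball_center (a point): centre of the loose dark hard-rubber ball, 44 mm across, about 50 g, lying in the middle of the dish (its centre 29 mm above the dish's underside)
- box: dryer-ball box, white painted, 130 mm (its x) x 260 mm (its y) and 62 mm high with low rails to 72 mm along its two long sides, fixed on the counter. Its +y half is an open compartment holding dark balls, its -y half is a closed deck. Origin: centre of its underside
- cover (a joint): slide of the flat aluminium cover (120 x 122 mm, 5 mm thick) along the box's rails, in m: 0 = fully shut over the compartment (it meets its stop), 0.12 = fully open over the deck. It shuts by moving along the box's +y. It starts 0.07 to 0.12 open, needs about 2 N to slide and stays where it is left
- cover_grip (a point): point in the middle of the cover's upright grip, a grey bar 50 mm long (box's x), 14 mm thick (box's y, the sliding direction), standing 30 mm above the cover, its top 98 mm above the counter. This point is 10 mm below the top of the bar, 88 mm above the counter
- bottle: bystander: small white bottle, 60 mm across, 110 mm high. Origin: centre of its underside
- cup: bystander: grey cup, 64 mm across, 75 mm high. Origin: centre of its underside
- soap: bystander: honey-coloured bar of soap, 75 x 50 x 25 mm. Origin: centre of its underside
There are look-alikes about, which are no part of the job. What is shaped like the dish but red is not meant.

How it is judged:
By the outcome, as a careful person would: the job done as asked, in the order asked, and still so for the second after the job is handed in, while the arm keeps its last pose, push and grip.
It also fails if it takes over 67 s, if anything falls off the work surface, if the arm or the gripper's body presses on something with over 40 N, if the wrist force passes 120 N, or if a joint passes its speed limit or range.

ROBOT

A 6-joint arm with a two-finger parallel gripper is mounted at the origin on the work surface. World frame = base frame: x ahead of the robot, y to its left, z up, the work surface at z = 0. Lengths are in m, angles in degrees, forces in N, time in s.
With the tool pointing down it reaches from about 0.3 to 0.875 m from the base axis. Payload 4.2 kg.
Tool frame: the origin (TCP) lies between the finger pads; the fingertips stand 14 mm ahead of it and the grasp point (between the pads) lies 5 mm behind it; z points along the fingers, y is the line along which they close (so a half turn about z gives the same grasp; the last joint's range is limited). The gripper opens to 85 mm and grips with 20 to 120 N. Pads are 22 mm wide; open, the fingers measure 114 mm over their backs; the gripper's body (76 mm by 85 mm) begins 54 mm behind the grasp point. The pads swing forward as they close: fully open they stand 13 mm farther back than shut.
Start: joints at [-70.417, 18.312, 89.639, -0, 72.044, -1.146], TCP at [0.204, -0.538, 0.245] pointing down, gripper open.
Joint ranges: [-177.97, 177.97], [-48.28, 115.42], [12.27, 149.76], [-77.06, 257.06], [2.81, 150.46], [-146.56, 146.56]. Speed limits (degrees/s): [147.25, 147.25, 180, 180, 180, 180].

INTERFACE

Orientations are given as a 3x3 rotation matrix whose columns are the frame's x, y, z axes.
In Python, from rig import * gives the robot as it stands.
- The arm moves only by the tool send_rows, never from a script. Its argument "plan" is a list of rows, each a list of 6 numbers: the shift along the tool's x, y, z in cm, then the turn, a rotation vector about the tool's x, y, z in rad. In form: [[x, y, z, wx, wy, wz], ...]. A call has 1 to 8 rows; each row shifts and turns the commanded pose from where the row before left it, along the tool's axes as they then stand; what a row does not reach is not made up. A row lasts 1/8 s, in which the tool goes at most 62.5 mm and 10.7 degrees, less where a joint would pass 70% of its speed; a pose out of reach is approached as far as the arm can. A call with a gripper value outside its range is refused whole. "hand" is the closure, from 0 (fully open) to 1 (shut), set as the call begins (left out, the last holds). The fingers move at their own pace and stop on an object; "grip_force" is the grip in N (left out, the last holds). Time passes only in rows, so rows that do not move let the fingers close. It gives the time, the measured TCP pose, the force, the opening and the grip force at its end, in the units of the state.
- sense(): the state, without advancing time (a new reading comes with each control period).
- capture(name): name is "side" or "top"; returns a dict with "image" (400x640x3 uint8, blue, green, red), "z_map" (400x640 float32, m along the optical axis (not along the pixel's ray), 0 where there is no reading), "K" (3x3 intrinsics, pixels), "view" (4x4, takes a point from world to camera coordinates). Camera axes: x right, y down, z forward; pixel columns grow to the right and rows downward; lengths in m; the calibration is good to about 2 mm. A picture is of the moment at which its call begins.
- finish_job(): hands the job in; it is judged then, once.
The state is a dict: "clock": time; "joints": joint angles; "joint_vel": joint speeds; "joint_torque": joint torques, N m; "position": TCP position; "tcp_rot": TCP orientation; "wrist_force": force on the tool from outside, world axes, zero at the start; "moment": the same for the moment, N m; "width": opening from 0.0 (shut) to 1.0 (fully open); "grasp_force": force on a finger pad.
Only numpy, scipy, OpenCV 4.12 (cv2) and the standard library are available. Lean on these libraries where they do the work, as an engineer would, in place of code of your own. Each camera call takes 0.05 s, during which the arm holds its last target. There are 200 camera calls.

## Working session

There is one attempt and no reset: what is moved stays moved. The work goes in short steps, Python scripts to look and compute and a tool call to move; the robot and the scene stay as the last step left them, time stands still between calls to the robot, and variables do not carry over. Pictures are saved under pics/ and viewed, at most 10 in all, crops included, and the job is handed in when it is done.

Besides the shell and the picture viewer there is one more tool, called after "Emit:" as a command line: name --pt "numbers of a row" for each row, then --argument value for the rest. send_rows: Moves the arm, as the interface text tells. Its arguments: {"type":"object","properties":{"plan":{"type":"array"},"hand":{"type":"number"},"grip_force":{"type":"number"}},"required":["plan"]}

```bash
mkdir -p pics; cat > h.py <<'E'
from rig import *
import numpy as np, cv2
def cloud(c):
    K,V,z=np.array(c["K"]),np.array(c["view"]),c["z_map"]
    v,u=np.mgrid[:400,:640]
    P=np.stack([(u-K[0,2])/K[0,0]*z,(v-K[1,2])/K[1,1]*z,z,np.ones_like(z)],-1)
    W=P@np.linalg.inv(V).T
    W=W[...,:3]; W[z==0]=np.nan
    return W
E
python3 - <<'E'
from h import *
for n in("top","side"):
    c=capture(n); cv2.imwrite(f"pics/{n}0.png",c["image"]); np.savez(f"{n}0.npz",**c)
    print(n,np.round(np.linalg.inv(c["view"]),3).tolist())
s=sense();print(s["clock"],s["position"],np.round(s["tcp_rot"],3).tolist(),s["width"])
E
```

```text
top [[-0.008, -0.993, 0.121, 0.403], [-1.0, 0.011, 0.018, -0.109], [-0.019, -0.121, -0.993, 1.244], [0.0, 0.0, 0.0, 1.0]]
side [[-0.748, -0.428, 0.507, -0.12], [-0.663, 0.473, -0.58, 0.675], [0.009, -0.77, -0.638, 0.896], [0.0, 0.0, 0.0, 1.0]]
0.1 [ 0.20337449 -0.53738488  0.24455302] [[0.935, 0.354, -0.001], [0.354, -0.935, 0.002], [0.0, -0.002, -1.0]] 1.0014429665222133
```

View pics/top0.png

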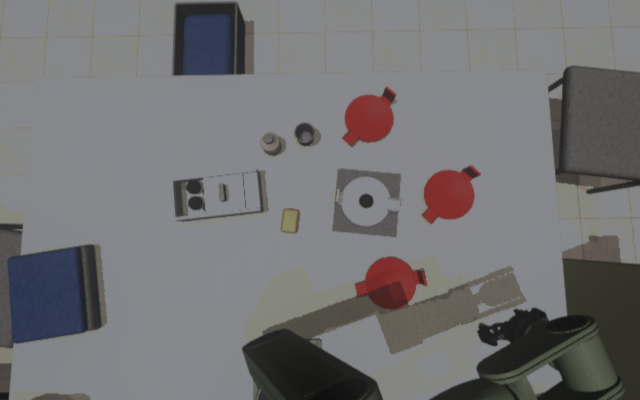

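View pics/side0.png

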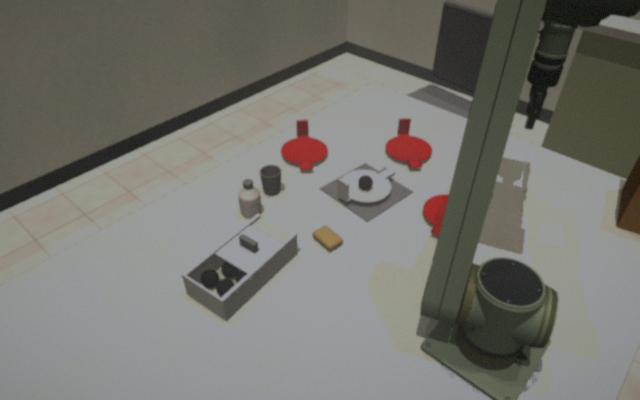

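The top view shows the box at (218,195) with its open compartment to the left and its grip at (223,192). The mat is at (367,203), with the dish handle at about (338,198) and the lip at (394,204). Next I measure their poses from the depth data.

```bash
cat > m.py <<'E'
from h import *
def rect(p):
    r=cv2.minAreaRect(p[:,:2].astype(np.float32)*1000); return np.round(r[0],1),np.round(r[1],1),round(r[2],1)
if __name__=="__main__":
  for n,boxr,dishr in(("top",(160,170,275,225),(320,155,415,250)),("side",(170,200,310,330),(310,150,425,225))):
    c=np.load(n+"0.npz"); W=cloud(c); I=c["image"].astype(int)
    a,b,e,d=boxr; w=W[b:d,a:e].reshape(-1,3)
    ok=np.isfinite(w[:,2])
    g=w[ok&(w[:,2]>.088)&(w[:,1]>.05)&(w[:,2]<.104)]
    print(n,"grip",len(g),g.mean(0).round(4),rect(g))
    q=w[ok&(w[:,2]>.054)&(w[:,2]<.08)]; print("boxtop",rect(q))
    a,b,e,d=dishr; w=W[b:d,a:e].reshape(-1,3); im=I[b:d,a:e].reshape(-1,3)
    ok=np.isfinite(w[:,2])
    h=w[ok&(w[:,2]>.06)&(w[:,2]<.095)]; print("handle",len(h),h.mean(0).round(4),h[:,2].max(),rect(h))
    # mat: grey low
    m=im.mean(1); s=ok&(w[:,2]<.012)&(m<135)
    print("mat",s.sum(),rect(w[s]),"table z",np.median(w[ok&(w[:,2]<.012)&(m>150)][:,2]) )
    ds=ok&(w[:,2]>.014)&(w[:,2]<.04); print("dish",rect(w[ds]))
    bb=w[ok&(w[:,2]>.03)&(w[:,2]<.058)&(m<70)]; print("ball",len(bb),bb.mean(0).round(4),bb[:,2].max())
c=np.load("top0.npz");cv2.imwrite("pics/crop.png",np.hstack([cv2.resize(c["image"][b:b+100,a:a+100],None,fx=4,fy=4,interpolation=cv2.INTER_CUBIC) for a,b in((170,145),(317,153))]))
E
python3 m.py
```

```text
top grip 89 [0.5432 0.1858 0.0974] (array([544. , 186.9]), array([49.6, 15.1]), 8.7)
boxtop (array([541.8, 212.6]), array([131.1, 262.4]), 6.0)
handle 39 [ 0.5329 -0.1556  0.0827] 0.08753622818868956 (array([ 533.3, -155.7]), array([ 7.9, 39.4]), 82.4)
mat 2288 (array([ 526. , -257.1]), array([271.1, 228.6]), 84.0) table z nan
dish (array([ 518.4, -251.6]), array([166.6, 162.5]), 37.1)
ball 139 [ 0.5176 -0.2435  0.0491] 0.057074518456418755
side grip 140 [0.5413 0.1915 0.0974] (array([543.3, 190.4]), array([49.1, 16.4]), 7.6)
boxtop (array([587.6, 192.2]), array([222.9, 316.2]), 6.0)
handle 101 [ 0.5302 -0.1503  0.0748] 0.0879898625551706 (array([ 532.8, -152.7]), array([14.1, 42.7]), 83.1)
mat 1820 (array([ 529.1, -288.1]), array([375.4, 352.2]), 43.2) table z 0.001814634635591783
dish (array([ 561.1, -294.2]), array([365.8, 336.3]), 32.2)
ball 114 [ 0.5119 -0.2316  0.0446] 0.05769647835848135
  return _methods._mean(a, axis=axis, dtype=dtype,
  ret = ret.dtype.type(ret / rcount)
```

View pics/crop.png

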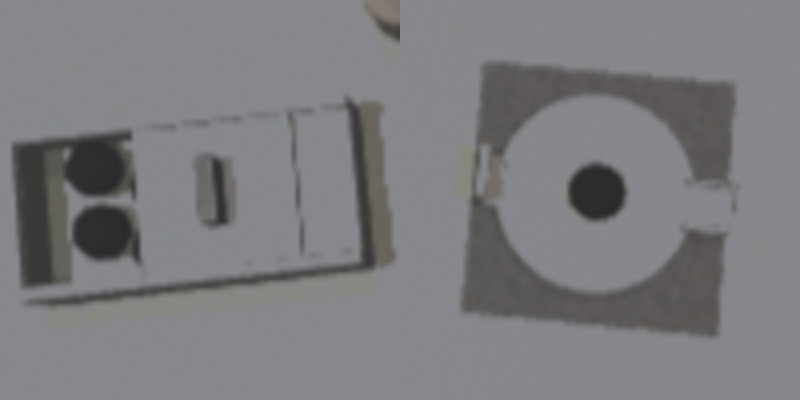

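The crop shows a box with a clear yaw of about 6°, and the dish's lip pointing to the mat's right edge. I'll fit the mat more tightly and then travel above the cover grip.

```bash
cat > mat.py <<'E'
from h import *
c=np.load("top0.npz");I=c["image"].mean(2);K,V=c["K"],c["view"]
T=np.linalg.inv(V)
def proj(uv,z):
    d=np.c_[uv,np.ones(len(uv))]@np.linalg.inv(K).T@T[:3,:3].T; o=T[:3,3]
    return o+d*((z-o[2])/d[:,2])[:,None]
sub=I[155:250,325:410]; t,_=cv2.threshold(sub.astype(np.uint8),0,255,cv2.THRESH_OTSU)
m=(sub<t).astype(np.uint8); m=cv2.morphologyEx(m,cv2.MORPH_OPEN,np.ones((3,3)))
v,u=np.nonzero(m); P=proj(np.c_[u+325,v+155],.004)
print(t,cv2.minAreaRect((P[:,:2]*1000).astype(np.float32)))
hull=cv2.convexHull((P[:,:2]*1000).astype(np.float32))[:,0]
# robust: fit 4 edges
r=cv2.minAreaRect(hull); b=cv2.boxPoints(r); print(b.round(1).tolist())
# dish disc: bright circle in mat, project at rim height .025
d=((sub>=t)).astype(np.uint8); W=cloud(c)[155:250,325:410]
z=W[...,2]; s=(z>.012)&(z<.04)
q=W[s][:,:2]*1000; ctr=np.array([517,-243.])
for _ in range(5):
    k=q[np.hypot(*(q-ctr).T)<82]; ctr=cv2.minEnclosingCircle(k.astype(np.float32))[0]; ctr=np.array(ctr)
print("disc",ctr,cv2.minEnclosingCircle(k.astype(np.float32))[1])
lip=q[np.hypot(*(q-ctr).T)>86]; lip=lip[lip[:,1]<-300]; print("lip",lip.mean(0),len(lip))
E
python3 mat.py
```

```text
111.0 ((517.2333984375, -250.48533630371094), (201.1219024658203, 199.35440063476562), 84.00064849853516)
[[407.6000061035156, -340.1000061035156], [605.9000244140625, -360.8999938964844], [626.9000244140625, -160.89999389648438], [428.6000061035156, -140.10000610351562]]
disc [ 516.95709229 -243.05712891] 81.65335083007812
lip [ 507.63800152 -339.12634055] 99
```

Emit:
send_rows --pt "3.6 -3.49 0 0 0 0" --pt "3.6 -3.49 0 0 0 0" --pt "3.6 -3.49 0 0 0 0" --pt "3.6 -3.49 0 0 0 0" --pt "3.6 -3.49 0 0 0 0" --pt "3.6 -3.49 0 0 0 0" --pt "3.6 -3.49 0 0 0 0" --pt "3.6 -3.49 0 0 0 0" --hand 0.3 --grip_force 40

```text
clock: 1.1
position: [0.3743, -0.1731, 0.2452]
tcp_rot: [[0.935, 0.354, -0.0], [0.354, -0.935, -0.0], [-0.0, -0.0, -1.0]]
wrist_force: [1.0, -1.0, -0.7]
width: 0.702
grasp_force: 0.0
```

Emit:
send_rows --pt "3.6 -3.49 0 0 0 0" --pt "3.6 -3.49 0 0 0 0" --pt "3.6 -3.49 0 0 0 0" --pt "3.6 -3.49 0 0 0 0" --pt "3.6 -3.49 0 0 0 0" --pt "3.6 -3.49 0 0 0 0" --pt "3.6 -3.49 0 0 0 0" --pt "3.6 -3.49 0 0 0 0"

```text
clock: 2.1
position: [0.5449, 0.1899, 0.2448]
tcp_rot: [[0.935, 0.354, -0.001], [0.354, -0.935, -0.001], [-0.001, 0.0, -1.0]]
wrist_force: [1.2, -1.8, 0.2]
width: 0.697
grasp_force: 0.0
```

Emit:
send_rows --pt "0 0 0 0 0 0.128" --pt "0 0 0 0 0 0.128" --pt "0 0 0 0 0 0"

```text
clock: 2.48
position: [0.5444, 0.1884, 0.2447]
tcp_rot: [[0.994, 0.107, -0.001], [0.107, -0.994, -0.0], [-0.001, 0.0, -1.0]]
wrist_force: [-1.0, 0.4, 0.2]
width: 0.702
grasp_force: 0.0
```

Emit:
send_rows --pt "0 0 3.9 0 0 0" --pt "0 0 4 0 0 0" --pt "0 0 4 0 0 0" --pt "0 0 2.4 0 0 0" --pt "0 0 1.2 0 0 0" --pt "0 0 0 0 0 0"

```text
clock: 3.22
position: [0.5444, 0.1882, 0.0899]
tcp_rot: [[0.994, 0.106, -0.001], [0.106, -0.994, -0.0], [-0.001, 0.0, -1.0]]
wrist_force: [1.1, -0.4, 0.9]
width: 0.7
grasp_force: 0.0
```

Emit:
send_rows --pt "0 0 0 0 0 0" --pt "0 0 0 0 0 0" --pt "0 0 0 0 0 0" --pt "0 0 0 0 0 0" --pt "0 0 0 0 0 0" --pt "0 0 0 0 0 0" --hand 1 --grip_force 40

```text
clock: 3.98
position: [0.5451, 0.1884, 0.0913]
tcp_rot: [[0.994, 0.106, 0.002], [0.106, -0.994, 0.0], [0.002, -0.0, -1.0]]
wrist_force: [-0.9, -0.1, 5.7]
width: 0.151
grasp_force: 40.9
```

Emit:
send_rows --pt "0 -0.6 0 0 0 0" --pt "0 -1.2 0 0 0 0" --pt "0 -1.4 0 0 0 0" --pt "0 -1.4 0 0 0 0" --pt "0 -1.4 0 0 0 0" --pt "0 -0.8 0 0 0 0" --pt "0 -0.4 0 0 0 0" --pt "0 0 0 0 0 0"

```text
clock: 4.97
position: [0.5376, 0.2608, 0.0914]
tcp_rot: [[0.994, 0.106, 0.002], [0.106, -0.994, 0.001], [0.002, -0.001, -1.0]]
wrist_force: [-0.6, 1.1, 5.3]
width: 0.157
grasp_force: 40.9
```

Emit:
send_rows --pt "0 -0.3 0 0 0 0" --pt "0 -0.3 0 0 0 0" --pt "0 0 0 0 0 0"

```text
clock: 5.35
position: [0.537, 0.2663, 0.0914]
tcp_rot: [[0.994, 0.106, 0.002], [0.106, -0.994, 0.001], [0.002, -0.001, -1.0]]
wrist_force: [0.2, -0.3, 5.5]
width: 0.156
grasp_force: 40.9
```

Emit:
send_rows --pt "0 -0.2 0 0 0 0" --pt "0 -0.2 0 0 0 0" --pt "0 0 0 0 0 0"

```text
clock: 5.72
position: [0.5366, 0.2701, 0.0914]
tcp_rot: [[0.994, 0.106, 0.002], [0.106, -0.994, 0.001], [0.002, -0.0, -1.0]]
wrist_force: [-0.6, -0.4, 5.4]
width: 0.152
grasp_force: 40.9
```

Emit:
send_rows --pt "0 -0.2 0 0 0 0" --pt "0 -0.1 0 0 0 0" --pt "0 0 0 0 0 0"

```text
clock: 6.1
position: [0.5363, 0.273, 0.0914]
tcp_rot: [[0.994, 0.106, 0.002], [0.106, -0.994, 0.0], [0.002, -0.0, -1.0]]
wrist_force: [-0.3, -1.3, 5.9]
width: 0.152
grasp_force: 40.9
```

Emit:
send_rows --pt "0 -0.2 0 0 0 0" --pt "0 -0.1 0 0 0 0" --pt "0 0 0 0 0 0"

```text
clock: 6.48
position: [0.5362, 0.2739, 0.0914]
tcp_rot: [[0.994, 0.106, 0.002], [0.106, -0.994, -0.003], [0.002, 0.003, -1.0]]
wrist_force: [1.0, -7.9, 6.9]
width: 0.149
grasp_force: 41.1
```

Emit:
send_rows --pt "0 -0.15 0 0 0 0" --pt "0 -0.15 0 0 0 0" --pt "0 0 0 0 0 0"

```text
clock: 6.85
position: [0.5362, 0.274, 0.0913]
tcp_rot: [[0.994, 0.107, 0.002], [0.107, -0.994, -0.008], [0.001, 0.008, -1.0]]
wrist_force: [3.1, -17.4, 9.1]
width: 0.156
grasp_force: 41.5
```

Emit:
send_rows --pt "0 0.4 0 0 0 0" --pt "0 0 0 0 0 0"

```text
clock: 7.1
position: [0.5363, 0.2738, 0.0914]
tcp_rot: [[0.994, 0.105, 0.002], [0.105, -0.994, -0.001], [0.002, 0.001, -1.0]]
wrist_force: [-0.0, -3.7, 7.0]
width: 0.156
grasp_force: 41.1
```

Emit:
send_rows --pt "0 0 0 0 0 0" --pt "0 0 0 0 0 0" --pt "0 0 0 0 0 0" --pt "0 0 -1 0 0 0" --pt "0 0 -3 0 0 0" --pt "0 0 -4 0 0 0" --pt "0 0 -3 0 0 0" --hand 0.35

```text
clock: 7.98
position: [0.5358, 0.2752, 0.2027]
tcp_rot: [[0.994, 0.106, 0.002], [0.106, -0.994, 0.001], [0.002, -0.001, -1.0]]
wrist_force: [1.4, 0.8, -0.5]
width: 0.646
grasp_force: 0.0
```

Emit:
send_rows --pt "0 2 0 0 0 0" --pt "-0.5 4.7 0 0 0 0" --pt "-0.6 4.7 0 0 0 0" --pt "-0.6 4.7 0 0 0 0" --pt "-0.6 4.7 0 0 0 0" --pt "-0.6 4.7 0 0 0 0" --pt "-0.6 4.7 0 0 0 0" --pt "-0.6 4.7 0 0 0 0"

```text
clock: 8.98
position: [0.5301, -0.0787, 0.1993]
tcp_rot: [[0.994, 0.105, -0.002], [0.105, -0.994, 0.0], [-0.002, -0.0, -1.0]]
wrist_force: [0.5, 0.1, -0.5]
width: 0.651
grasp_force: 0.0
```

Emit:
send_rows --pt "-0.5 4.7 0 0 0 0" --pt "-0.3 2.6 0 0 0 0.12" --pt "0 0 0 0 0 0.117" --pt "0 0 0 0 0 0" --pt "0 0 0 0 0 0"

```text
clock: 9.6
position: [0.5307, -0.1499, 0.1998]
tcp_rot: [[0.992, -0.129, -0.001], [-0.129, -0.992, 0.0], [-0.001, -0.0, -1.0]]
wrist_force: [-0.9, 0.2, 0.9]
width: 0.652
grasp_force: 0.0
```

```bash
cat > look.py <<'E'
import sys
from h import *
from m import rect
k=sys.argv[1]
for n in("top","side"):
    c=capture(n); np.savez(f"{n}{k}.npz",**c); cv2.imwrite(f"pics/{n}{k}.png",c["image"])
    W=cloud(c).reshape(-1,3); o=np.isfinite(W[:,2])
    s=o&(abs(W[:,0]-.53)<.06)&(abs(W[:,1]+.155)<.04)&(W[:,2]>.055)&(W[:,2]<.092); h=W[s]
    if len(h)>4: print(n,"handle",len(h),h.mean(0).round(4),rect(h))
    s=o&(abs(W[:,0]-.54)<.05)&(abs(W[:,1]-.25)<.09)&(W[:,2]>.088)&(W[:,2]<.104); g=W[s]
    if len(g)>4: print(n,"grip",len(g),rect(g))
s=sense(); print(s["clock"],s["position"].round(4),np.round(s["tcp_rot"],3).tolist(),s["joints"])
E
python3 look.py 1
```

```text
top handle 7 [ 0.5155 -0.1526  0.0741] (array([ 515.5, -152.4]), array([7.7, 4.5]), 69.6)
top grip 94 (array([534.8, 272.6]), array([49. , 13.8]), 6.2)
side handle 119 [ 0.5303 -0.1504  0.0719] (array([ 532.1, -150.9]), array([13.1, 41.2]), 88.3)
side grip 160 (array([533.8, 277.1]), array([51. , 15.7]), 4.9)
9.7 [ 0.531  -0.1497  0.2001] [[0.992, -0.129, -0.001], [-0.129, -0.992, -0.0], [-0.001, 0.0, -1.0]] [-1.69344201e+01  1.81208913e+01  9.67685902e+01 -9.84330521e-03
  6.51382238e+01  8.04972139e+01]
```

View pics/side1.png

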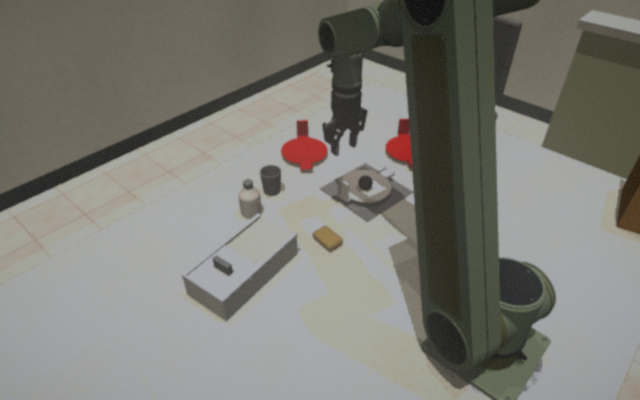

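The side view shows the cover shut with its grip at (222,264), and the gripper above the dish handle at (342,190). Next I go down and grip.

Emit:
send_rows --pt "0.15 0.48 1 0 0 0" --pt "0 0 3 0 0 0" --pt "0 0 3.5 0 0 0" --pt "0 0 3 0 0 0" --pt "0 0 2 0 0 0" --pt "0 0 1 0 0 0" --pt "0 0 0.3 0 0 0" --pt "0 0 0 0 0 0"

```text
clock: 10.7
position: [0.5325, -0.155, 0.0627]
tcp_rot: [[0.991, -0.131, 0.001], [-0.131, -0.991, -0.0], [0.001, 0.0, -1.0]]
wrist_force: [-0.0, 0.4, -0.0]
width: 0.646
grasp_force: 0.0
```

```bash
python3 look.py 2; python3 -c "
import cv2
a=cv2.imread('pics/side2.png')[140:230,300:420];b=cv2.imread('pics/top2.png')[150:250,310:420]
cv2.imwrite('pics/c2.png',__import__('numpy').hstack([cv2.resize(a,(400,300),interpolation=2),cv2.resize(b,(330,300),interpolation=2)]))"
```

```text
top grip 92 (array([534.4, 272.9]), array([48.8, 14.7]), 6.6)
side handle 207 [ 0.5286 -0.156   0.073 ] (array([ 531.4, -154.7]), array([38.3, 76.8]), 10.1)
side grip 157 (array([534.5, 276.4]), array([51.2, 15.2]), 6.6)
10.8 [ 0.5326 -0.1551  0.0631] [[0.991, -0.131, 0.002], [-0.131, -0.991, -0.001], [0.002, 0.0, -1.0]] [-1.74217801e+01  2.66385193e+01  1.06173555e+02 -8.23904558e-03
  4.70876193e+01  8.00971377e+01]
```

View pics/c2.png

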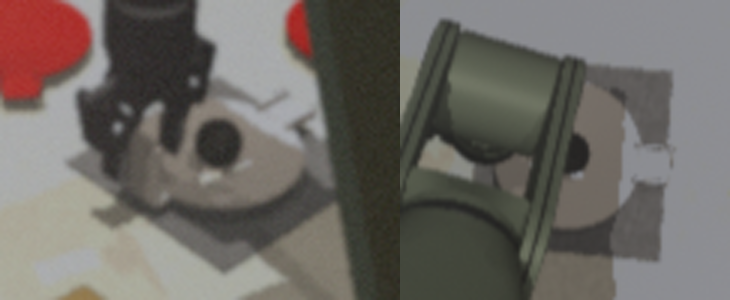

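The handle sits between the fingers and the ball is clear of them. I'll close in stages so the ball isn't jolted.

Emit:
send_rows --pt "0 0 0 0 0 0" --pt "0 0 0 0 0 0" --pt "0 0 0 0 0 0" --hand 0.8 --grip_force 30

```text
clock: 11.18
position: [0.5322, -0.155, 0.0625]
tcp_rot: [[0.991, -0.131, 0.0], [-0.131, -0.991, -0.0], [0.0, 0.0, -1.0]]
wrist_force: [0.3, 0.4, -0.3]
width: 0.199
grasp_force: 0.0
```

Emit:
send_rows --pt "0 0 0 0 0 0" --pt "0 0 0 0 0 0" --pt "0 0 0 0 0 0" --hand 0.87

```text
clock: 11.55
position: [0.5321, -0.1549, 0.0623]
tcp_rot: [[0.991, -0.131, -0.0], [-0.131, -0.991, -0.0], [-0.0, 0.0, -1.0]]
wrist_force: [-0.5, 1.0, -0.5]
width: 0.128
grasp_force: 0.0
```

Emit:
send_rows --pt "0 0 0 0 0 0" --pt "0 0 0 0 0 0" --pt "0 0 0 0 0 0" --pt "0 0 0 0 0 0" --hand 1

```text
clock: 12.05
position: [0.5321, -0.1549, 0.0623]
tcp_rot: [[0.991, -0.131, -0.0], [-0.131, -0.991, -0.0], [-0.0, 0.0, -1.0]]
wrist_force: [0.5, 0.3, 0.7]
width: 0.091
grasp_force: 30.9
```

Emit:
send_rows --pt "0 0 0 0 0 0" --pt "0 0 0 0 0 0" --pt "0 0 0 0 0 0" --pt "0 0 0 0 0 0" --grip_force 100

```text
clock: 12.55
position: [0.5321, -0.1549, 0.0624]
tcp_rot: [[0.991, -0.131, 0.0], [-0.131, -0.991, -0.0], [0.0, 0.0, -1.0]]
wrist_force: [-1.5, 1.7, 2.8]
width: 0.077
grasp_force: 97.7
```

Emit:
send_rows --pt "0 0 -0.05 0 0 0" --pt "0 0 -0.1 0 0 0" --pt "0 0 -0.2 0 0 0" --pt "0 0 -0.3 0 0 0" --pt "0 0 -0.4 0 0 0" --pt "0 0 -0.3 0 0 0" --pt "0 0 -0.2 0 0 0" --pt "0 0 0 0 0 0"

```text
clock: 13.55
position: [0.5322, -0.155, 0.078]
tcp_rot: [[0.991, -0.131, 0.0], [-0.131, -0.991, -0.0], [0.0, 0.0, -1.0]]
wrist_force: [0.7, 0.5, -2.6]
width: 0.076
grasp_force: 97.4
```

Emit:
send_rows --pt "0 0 -0.2 0 0 0" --pt "0 0 -0.5 0 0 0" --pt "0 0 -0.8 0 0 0" --pt "0 0 -1 0 0 0" --pt "0 0 -1 0 0 0" --pt "0 0 -0.8 0 0 0" --pt "0 0 -0.5 0 0 0" --pt "0 0 -0.2 0 0 0"

```text
clock: 14.55
position: [0.5321, -0.1549, 0.1281]
tcp_rot: [[0.991, -0.131, 0.0], [-0.131, -0.991, -0.0], [0.0, 0.0, -1.0]]
wrist_force: [0.2, 0.4, -2.8]
width: 0.08
grasp_force: 97.5
```

```bash
cat > dish.py <<'E'
import sys
from h import *
k=sys.argv[1]; zc=float(sys.argv[2])  # underside height guess
for n in("top","side"):
    c=capture(n); np.savez(f"{n}{k}.npz",**c); cv2.imwrite(f"pics/{n}{k}.png",c["image"])
    I=c["image"].astype(int); M=cloud(c); sat=(I.max(2)-I.min(2)); W=M.reshape(-1,3); br=I.mean(2).ravel()
    near=(abs(W[:,0]-.517)<.16)&(abs(W[:,1]+.245)<.16)
    b=near&(br<55)&(abs(W[:,2]-zc-.04)<.014)&(np.hypot(W[:,0]-.517,W[:,1]+.245)<.05); B=W[b]
    ctr=np.nan
    if b.sum()>10:
        # sphere fit with r=22mm
        from scipy.optimize import least_squares
        r=least_squares(lambda p:np.linalg.norm(B-p,axis=1)-.022,B.mean(0)-[0,0,.015],loss="soft_l1",f_scale=.002); print(n,"ball",b.sum(),r.x.round(4))
    d=near&(abs(W[:,2]-zc-.013)<.014)&(sat.ravel()<60)&(br>70)
    D=W[d]; ctr=np.array(cv2.minEnclosingCircle((D[:,:2]*1000).astype(np.float32))[0])/1000 if d.sum()>20 else 0
    # rotationally symmetric bowl 30..75mm about c: fit plane+cone: z=a+bx+cy+e*r
    c0=np.array([float(sys.argv[3]),float(sys.argv[4])]); q=D[:,:2]-c0; rr=np.hypot(*q.T); s=(rr>.032)&(rr<.074)
    q,z,rr=q[s],D[s][:,2],rr[s]
    f=least_squares(lambda p:p[0]+q@p[1:3]+p[3]*rr-z,[zc,0,0,.25],loss="soft_l1",f_scale=.001)
    print(n,"bowl n",s.sum(),"z0",f.x[0].round(4),"tilt deg x,y",np.degrees(f.x[1:3]).round(2),"cone",np.degrees(np.arctan(f.x[3])).round(1))
s=sense(); print(s["clock"],s["position"].round(4),np.round(s["tcp_rot"],4).tolist(),s["moment"],s["wrist_force"])
E
python3 dish.py 3 0.068 0.519 -0.244;python3 -c "
import cv2
a=cv2.imread('pics/side3.png')[120:220,300:420];b=cv2.imread('pics/top3.png')[150:250,310:420]
cv2.imwrite('pics/c3.png',__import__('numpy').hstack([cv2.resize(a,(400,333),interpolation=2),cv2.resize(b,(366,333),interpolation=2)]))"
```

```text
top ball 68 [ 0.5214 -0.2432  0.0994]
top bowl n 940 z0 0.072 tilt deg x,y [-0.45  0.  ] cone 14.0
side ball 117 [ 0.5218 -0.2419  0.1005]
side bowl n 758 z0 0.0738 tilt deg x,y [-0.53 -0.36] cone 13.7
14.65 [ 0.5321 -0.1549  0.1279] [[0.9914, -0.1308, -0.0], [-0.1308, -0.9914, -0.0001], [0.0, 0.0001, -1.0]] [ 0.22053819 -0.00266766 -0.00242779] [-0.14760808 -0.29826548 -2.56154115]
```

View pics/c3.png

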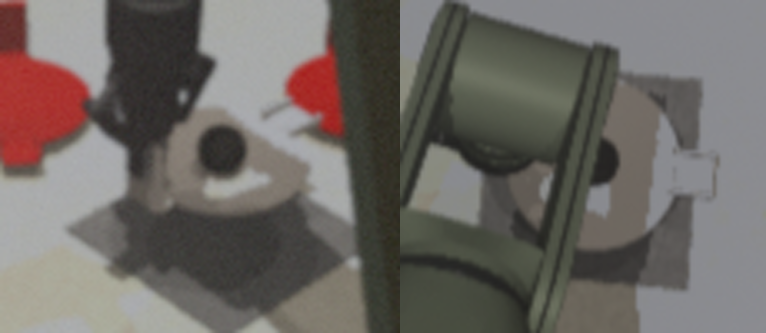

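The dish hangs level within about 0.5°, and the ball is in the middle. I'll lift the rest of the way, then turn about the dish's centre.

Emit:
send_rows --pt "0 0 -0.2 0 0 0" --pt "0 0 -0.4 0 0 0" --pt "0 0 -0.6 0 0 0" --pt "0 0 -0.7 0 0 0" --pt "0 0 -0.7 0 0 0" --pt "0 0 -0.5 0 0 0" --pt "0 0 -0.3 0 0 0" --pt "0 0 -0.1 0 0 0"

```text
clock: 15.65
position: [0.5321, -0.1549, 0.163]
tcp_rot: [[0.991, -0.131, 0.0], [-0.131, -0.991, -0.0], [0.0, 0.0, -1.0]]
wrist_force: [0.6, 0.1, -3.0]
width: 0.074
grasp_force: 97.5
```

Emit:
send_rows --pt "-0.18 0.002 0 0 0 -0.02" --pt "-0.36 0.007 0 0 0 -0.04" --pt "-0.54 0.016 0 0 0 -0.06" --pt "-0.72 0.029 0 0 0 -0.08" --pt "-0.72 0.029 0 0 0 -0.08" --pt "-0.72 0.029 0 0 0 -0.08" --pt "-0.72 0.029 0 0 0 -0.08" --pt "-0.72 0.029 0 0 0 -0.08"

```text
clock: 16.65
position: [0.4855, -0.1608, 0.1625]
tcp_rot: [[0.924, 0.382, -0.001], [0.382, -0.924, 0.0], [-0.001, -0.0, -1.0]]
wrist_force: [0.5, 0.2, -2.3]
width: 0.075
grasp_force: 97.5
```

Emit:
send_rows --pt "-0.72 0.029 0 0 0 -0.08" --pt "-0.72 0.029 0 0 0 -0.08" --pt "-0.72 0.029 0 0 0 -0.08" --pt "-0.72 0.029 0 0 0 -0.08" --pt "-0.72 0.029 0 0 0 -0.08" --pt "-0.72 0.029 0 0 0 -0.08" --pt "-0.72 0.029 0 0 0 -0.08" --pt "-0.72 0.029 0 0 0 -0.08"

```text
clock: 17.65
position: [0.4425, -0.1979, 0.1626]
tcp_rot: [[0.513, 0.859, -0.001], [0.859, -0.513, 0.0], [-0.001, -0.001, -1.0]]
wrist_force: [-0.0, 0.5, -2.7]
width: 0.078
grasp_force: 97.5
```

Emit:
send_rows --pt "-0.72 0.029 0 0 0 -0.08" --pt "-0.72 0.029 0 0 0 -0.08" --pt "-0.72 0.029 0 0 0 -0.08" --pt "-0.72 0.029 0 0 0 -0.08" --pt "-0.54 0.016 0 0 0 -0.06" --pt "-0.36 0.007 0 0 0 -0.04" --pt "-0.18 0.002 0 0 0 -0.02" --pt "0 0 0 0 0 0"

```text
clock: 18.65
position: [0.4305, -0.2351, 0.1627]
tcp_rot: [[0.102, 0.995, -0.0], [0.995, -0.102, -0.0], [-0.0, -0.0, -1.0]]
wrist_force: [0.0, 0.2, -2.8]
width: 0.079
grasp_force: 97.5
```

Emit:
send_rows --pt "0 0 0 0 0 0" --pt "0 0 0 0 0 0" --pt "0 0 0 0 0 0" --pt "0 0 0 0 0 0"

```text
clock: 19.15
position: [0.4307, -0.235, 0.1628]
tcp_rot: [[0.102, 0.995, 0.0], [0.995, -0.102, -0.0], [-0.0, 0.0, -1.0]]
wrist_force: [-1.0, 0.6, -2.8]
width: 0.08
grasp_force: 97.5
```

```bash
python3 dish.py 4 0.104 0.519 -0.244;python3 -c "
import cv2
a=cv2.imread('pics/side4.png')[100:220,300:440];b=cv2.imread('pics/top4.png')[140:260,300:440]
cv2.imwrite('pics/c4.png',__import__('numpy').hstack([cv2.resize(a,(400,342),interpolation=2),cv2.resize(b,(400,342),interpolation=2)]))"
```

```text
top ball 47 [ 0.5207 -0.2451  0.1342]
top bowl n 1154 z0 0.1068 tilt deg x,y [-0.76  0.04] cone 14.2
side ball 83 [ 0.5222 -0.2424  0.1361]
side bowl n 771 z0 0.1085 tilt deg x,y [-0.83 -0.62] cone 13.7
19.25 [ 0.4307 -0.2351  0.1628] [[0.1018, 0.9948, 0.0], [0.9948, -0.1018, -0.0001], [-0.0001, 0.0, -1.0]] [0.04194737 0.16896784 0.02647418] [-0.23722413  0.80973148 -2.32119261]
```

View pics/c4.png

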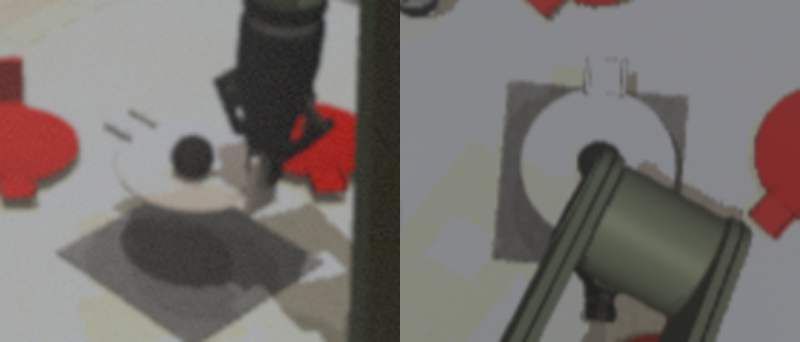

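```bash
python3 - <<'E'
from h import *
for n in("top","side"):
    c=np.load(n+"4.npz"); W=cloud(c).reshape(-1,3); I=c["image"].reshape(-1,3).astype(int)
    s=(W[:,2]>.1)&(W[:,2]<.14)&(W[:,0]>.601)&(W[:,0]<.635)&(abs(W[:,1]+.25)<.05); L=W[s]
    m=L.mean(0); mid=(L[:,1].min()+L[:,1].max())/2
    for y in (m[1],mid): print(n,s.sum(),m.round(4),round(y,4),"yaw",np.degrees(np.arctan2(y+.2443,m[0]-.5202)).round(2))
E
```

```text
top 127 [ 0.6142 -0.2529  0.1267] -0.2529 yaw -5.25
top 127 [ 0.6142 -0.2529  0.1267] -0.252 yaw -4.71
side 90 [ 0.614  -0.2507  0.1286] -0.2507 yaw -3.93
side 90 [ 0.614  -0.2507  0.1286] -0.2504 yaw -3.71
```

```bash
python3 -c "
from rig import *
print(finish_job())"
```

```text
the job is handed in; nothing more can be done
None
```

I shut the cover against its stop, then lifted the dish and turned it a quarter turn. When I handed in (about 19 s), it was held level about 10 cm above its mat, with the lip within about 1° of square to the far edge and the ball in the middle; I haven't seen the judge's result.

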